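# Close the sealed movement case and shoot its bolt home

## Task

Close the blue watch-movement case: bring the hinged lid down, press it shut against its springy seal and, keeping it pressed, slide the red-knobbed barrel bolt across until its tip is fully home in the keeper, pushed firmly against the rubber buffer at the bottom of the socket. Feel for the stop, do not ram the bolt or crush the lid on the rim, and leave the bottle, the loupe and the oil cup beside the case where they stand. Let go at the end; the bolt alone must hold the lid shut.

Things in the scene. Friction and masses are not known exactly. Their poses are not given: they have to be found in the camera images.
- case: Blue open case, 150 x 150 mm, rim 47 mm above the bench, fixed to the bench. Origin: centre of its underside, on the bench; x points from the front side to the hinge side, y toward the keeper, z up. The lid's hinge axis runs along case y at case x = +80 mm, z = 47 mm.
- rim: Steel strip on top of the case's front wall, 4 x 140 mm, on which the lid comes to rest when it is fully shut. Origin: middle of its upper face, at case (-72.5, 0, 47) mm.
- seal_top (a point): Middle of the top of the springy black rubber strip behind the front rim; 13 mm above the rim when free, about 0.8 N/mm. It holds the lid ajar, its front edge some 8 to 14 mm up, unless the lid is pressed; about 10 to 13 N down at the bolt's knob brings the lid onto the rim.
- lid (a joint): Lid hinge angle, rad: 0 = fully shut on the rim, positive = open (front edge up and away from the robot); about 0.07 to 0.09 when it just lies ajar on the seal. Lid plate 156 x 152 x 6 mm, underside in the hinge plane; friction in the hinge holds it where it is left (a few newtons at its front edge move it).
- lid_push (a point): Free flat spot on the lid's upper face for pushing it down, clear of the bolt: 100 mm from the hinge axis towards the front edge, 58 mm to the -y side of the lid's middle, 6 mm above the hinge plane.
- bolt (a joint): Travel of the barrel bolt along case +y, m: 0 = drawn back, grows toward the keeper; fully home is some 26 to 36 mm, depending on where the keeper stands. It slides with about 2.5 N of friction and stays where it is left.
- bolt_tip (a point): Rounded tip of the brass bolt (10 mm round rod with a hemispherical end), on its axis. With the lid shut the axis lies 63 mm above the bench, at case x = -58 mm; with the bolt drawn the tip is at case y = +70 mm. The bolt rides on the lid, 138 mm from the hinge axis and 16 mm above the hinge plane.
- bolt_knob (a point): Middle of the bolt's upright red knob: 16 mm round, 30 mm tall, stands on the rod; this point is 27 mm above the bolt's axis, 75 mm behind (-y of) its tip, 15 mm below the knob's top. The rod's upper side is 22 mm below this point. Two low steel guides stand 35 mm to the -y and 67 mm to the +y side of the drawn knob.
- keeper: Steel post, 28 x 26 mm, 86 mm high, fixed to the bench just beyond the +y side of the case; axes as the case's. Origin: on the bench below the socket. Its blind socket opens toward -y at keeper y = -12 mm, 13 mm high and 14 mm wide, centred 63 mm above the bench, in line with the bolt when the lid is shut; the bolt strikes the post if the lid is still ajar.
- bolt_buffer: Rubber buffer at the bottom of the socket; origin: centre of its face, 14 mm behind the socket's mouth (keeper y = +2 mm). The bolt is home when its tip bears on this face.
- lacquer_bottle: Bystander: small bottle of pale pink lacquer with a black cap, 31 x 31 x 79 mm, standing; origin at the centre of its underside.
- loupe: Bystander: black eye loupe, 34 mm round, 30 mm high; origin at the centre of its underside.
- oil_cup: Bystander: black oil cup with a red lid, 34 mm round, 26 mm high; origin at the centre of its underside.
Mind the look-alikes: they are no part of the job. Of the things that look like the case, the larger one is meant.

How it is judged:
By the outcome, as a careful person would: the job done as asked, in the order asked, and still so for the second after the job is handed in, with the robot touching nothing.
It also fails if it takes over 61 s, if anything falls off the work surface, if the arm or the gripper's body presses on something with over 40 N, if the wrist force passes 120 N, or if a joint passes its speed limit or range.

## Robot

A 6-joint arm with a two-finger parallel gripper is mounted at the origin on a cart in front of the work surface, level with it; the furniture and walls round the work are solid. World frame = base frame: x ahead of the robot, y to its left, z up, the work surface at z = 0. Lengths are in m, angles in degrees, forces in N, time in s.
With the tool pointing down it reaches from about 0.3 to 0.75 m from the base axis. Payload 8.5 kg.
Tool frame: the origin (TCP) lies at the very end of the fingers, on their centre line; the grasp point (between the pads) lies env.pinch_z behind it (env.pinch_z is the distance from the TCP to the grasp point, in m); z points along the fingers, y is the line along which they close (so a half turn about z gives the same grasp; the last joint's range is limited). The gripper opens to 85 mm and grips with 20 to 120 N. Pads are 22 mm wide; open, the fingers measure 114 mm over their backs; the gripper's body (76 mm by 85 mm) begins 54 mm behind the grasp point. The pads swing forward as they close: fully open they stand 13 mm farther back than shut.
Start: joints at [51.091, 21.807, 74.336, -0, 83.858, -12.336], TCP at [0.246, 0.492, 0.231] pointing down, gripper open.
Joint ranges: [-178.18, 178.18], [-50.72, 133.34], [12.68, 142.11], [-81.47, 261.47], [9.98, 163.14], [-165.26, 165.26]. Speed limits (degrees/s): [136.94, 136.94, 180, 180, 180, 180].

## Interface

Orientations are given as a 3x3 rotation matrix whose columns are the frame's x, y, z axes.
In Python, from rig import telemetry, get_image, env gives the robot as it stands. The module is installed in compiled form; this text tells all that it offers.
- The arm moves only by the tool apply_moves, never from a script. Its argument "series" is a list of rows, each a list of 7 numbers: the shift along the tool's x, y, z in mm, then the turn, a rotation vector about the tool's x, y, z in degrees, then the opening, from 0 (shut) to 1 (fully open). A call has 1 to 12 rows; each row shifts and turns the commanded pose from where the row before left it, along the tool's axes as they then stand; what a row does not reach is not made up. A row lasts 1/8 s, in which the tool goes at most 62.5 mm and 10.7 degrees, less where a joint would pass 70% of its speed; a pose out of reach is approached as far as the arm can. A call with a gripper value outside its range is refused whole. The fingers move at their own pace and stop on an object; "grip_force" is the grip in N (left out, the last holds). Time passes only in rows, so rows that do not move let the fingers close. It gives the time, the measured TCP pose, the force, the opening and the grip force at its end, in the units of the state.
- telemetry.observe(): the state, without advancing time (a new reading comes with each control period).
- get_image(name): name is "scene" or "top"; returns a dict with "frame" (384x512x3 uint8, red, green, blue), "z_map" (384x512 float32, m along the optical axis (not along the pixel's ray), 0 where there is no reading), "vertical_fov" (degrees; the focal length in pixels is half the picture's height over the tangent of half this angle, whatever the lens; pixels are square), "cx", "cy" (the principal point, pixels), "dist" ([k1, k2, p1, p2, k3] as OpenCV has them; the pictures are not rectified), "eye" and "attitude" of the camera in the world. Camera axes: x right, y up, looking along -z (the intrinsics and any distortion apply to the point x, -y, -z); pixel columns grow to the right and rows downward; lengths in m; the calibration is good to about 2 mm. A picture is of the moment at which its call begins.
- env.close_job(): hands the job in; it is judged then, once.
The state is a dict: "time_s": time; "q": joint angles; "qvel": joint speeds; "joint_efforts": joint torques, N m; "position": TCP position; "tool_rot": TCP orientation; "ft_force": force on the tool from outside, world axes, zero at the start; "wrist_torque": the same for the moment, N m; "grip_width": finger opening in m; "gripper_force": force on a finger pad.
Only numpy, scipy, OpenCV 4.12 (cv2) and the standard library are available. Lean on these libraries where they do the work, as an engineer would, in place of code of your own. Each camera call takes 0.05 s, during which the arm holds its last target. There are 200 camera calls.

## Working session

There is one attempt and no reset: what is moved stays moved. The work goes in short steps, Python scripts to look and compute and a tool call to move; the robot and the scene stay as the last step left them, time stands still between calls to the robot, and variables do not carry over. Pictures are saved under pics/ and viewed, at most 10 in all, crops included, and the job is handed in when it is done.

Besides the shell and the picture viewer there is one more tool, called as name(argument=value, ...), one argument or row to a line, values as JSON. apply_moves: Moves the arm, as the interface text tells. Its arguments: {"type":"object","properties":{"series":{"type":"array"},"grip_force":{"type":"number"}},"required":["series"]}

```bash
mkdir -p pics; cat > h.py <<'E'
import numpy as np, cv2
from rig import telemetry, get_image, env
def cloud(d):
    z=d['z_map'];h,w=z.shape
    f=h/2/np.tan(np.radians(d['vertical_fov'])/2)
    K=np.array([[f,0,d['cx']],[0,f,d['cy']],[0,0,1]])
    v,u=np.mgrid[:h,:w]
    p=cv2.undistortPoints(np.stack([u,v],-1).reshape(-1,1,2).astype(np.float64),K,np.array(d['dist'],float)).reshape(h,w,2)
    c=np.stack([p[...,0]*z,-p[...,1]*z,-z],-1)
    P=c@np.array(d['attitude']).T+np.array(d['eye'])
    P[z==0]=np.nan
    return P
def grab(n):
    d=get_image(n);return d,cloud(d)
def save(img,fn):cv2.imwrite(fn,cv2.cvtColor(img,cv2.COLOR_RGB2BGR))
E
python3 - <<'E'
from h import *
s=telemetry.observe();print({k:np.round(v,3).tolist() for k,v in s.items()},env.pinch_z)
for n in('scene','top'):
    d,P=grab(n);save(d['frame'],f'pics/{n}0.png');np.savez(f'{n}0.npz',P=P,f=d['frame']);print(n,d['eye'],np.round(d['attitude'],3).tolist(),d['vertical_fov'],d['dist'])
E
```

```text
{'time_s': 0.0, 'q': [51.09, 21.84, 74.385, -0.001, 83.859, -12.334], 'qvel': [0.043, 0.032, -0.077, 0.009, 0.04, -0.024], 'joint_efforts': [-0.001, -44.846, -23.128, -0.0, 0.005, -0.0], 'position': [0.246, 0.492, 0.231], 'tool_rot': [[-0.894, 0.447, -0.001], [0.447, 0.894, -0.001], [0.0, -0.001, -1.0]], 'ft_force': [-0.062, -0.027, -0.719], 'wrist_torque': [0.025, 0.006, 0.002], 'gripper_force': 0.0, 'grip_width': 0.085} 0.0187
scene [-0.08976231  0.96966681  0.92804415] [[-0.811, 0.365, -0.457], [-0.585, -0.508, 0.632], [-0.002, 0.78, 0.626]] 44.485415626796105 [0.05424104 0.         0.         0.         0.        ]
top [0.42805381 0.10133967 1.09936698] [[0.008, 0.995, -0.098], [-1.0, 0.011, 0.028], [0.029, 0.097, 0.995]] 46.56778752646045 [-0.16436071  0.          0.          0.          0.        ]
```

View pics/scene0.png

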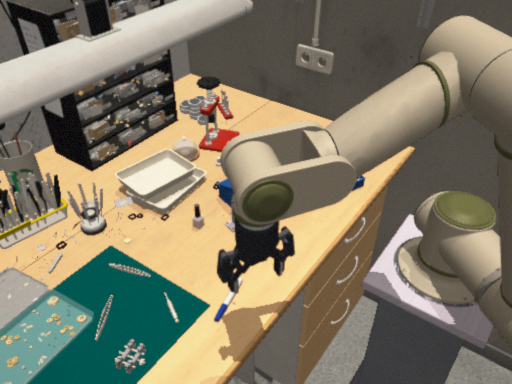

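View pics/top0.png

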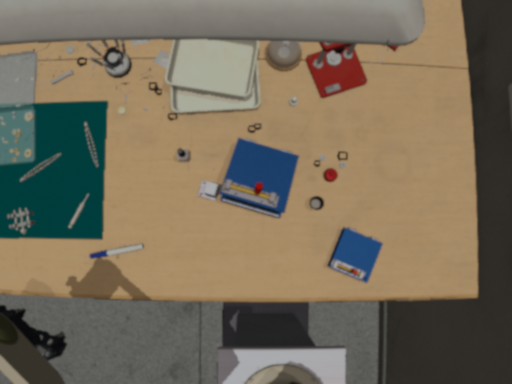

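The top view shows the large case near (260,178), its red knob at (259,188) and the keeper at (209,190). The bottle is at (183,155), the loupe at (316,203) and the oil cup at (330,175). The small decoy is at (355,254). In the scene view the arm hides the case.

```bash
python3 - <<'E'
from h import *
a=np.load('top0.npz');P,f=a['P'],a['f']
for (u,v) in [(238,142),(297,153),(268,150),(262,170),(225,185),(277,210),(250,195),(222,202),(278,215),(258,187),(259,189),(209,190),(203,185),(217,186),(203,195),(214,197),(183,153),(316,203),(330,175)]:
    print(u,v,np.round(P[v,u]*1000,0),f[v,u])
c=cv2.resize(f[125:230,180:350],(800,494),interpolation=cv2.INTER_CUBIC);save(c,'pics/c1.png')
E
```

```text
238 142 [647. 114.  61.] [ 43  67 105]
297 153 [635. -35.  -3.] [159 132  99]
268 150 [629.  42.  58.] [ 28  62 103]
262 170 [578.  57.  77.] [ 27  63 104]
225 185 [538. 140. 118.] [120 112 110]
277 210 [484.  24. 104.] [26 56 91]
250 195 [517.  85. 107.] [124 117 116]
222 202 [509. 152.   4.] [136 113  85]
278 215 [476.  17.  45.] [100 106 121]
258 187 [530.  69. 153.] [139  19  13]
259 189 [526.  66. 151.] [107  14  11]
209 190 [530. 178.  85.] [169 170 173]
203 185 [550. 199.   7.] [163 159 160]
217 186 [539. 160.  85.] [119 117 118]
203 195 [525. 199.   6.] [163 157 158]
214 197 [519. 170.  28.] [111 107 108]
183 153 [619. 243.  62.] [24 21 18]
316 203 [508. -80.   7.] [127 120 112]
330 175 [ 576. -113.   24.] [124  28  26]
```

View pics/c1.png

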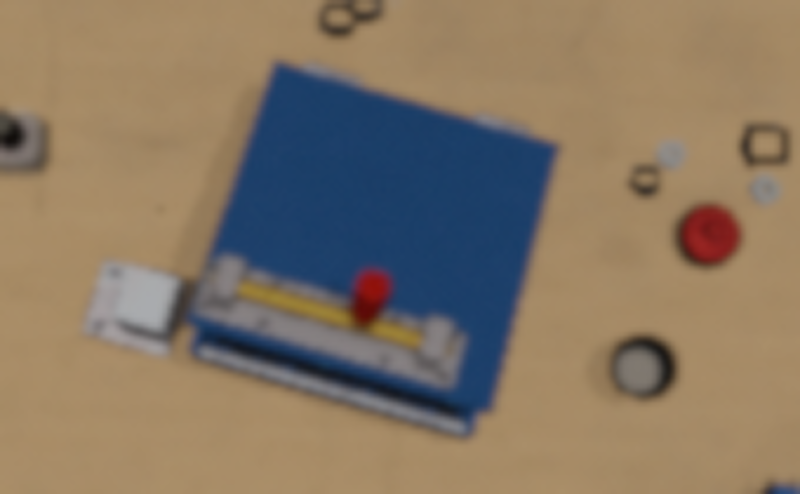

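The crop shows the lid open some 20°, the knob at crop (372,295), the rim strip from (197,350) to (468,430), and the keeper top at (150,300).

```bash
cat > fit.py <<'E'
from h import *
def fit(P,f):
    hsv=cv2.cvtColor(f,cv2.COLOR_RGB2HSV).astype(int)
    reg=(P[...,0]>.44)&(P[...,0]<.68)&(P[...,1]>-.03)&(P[...,1]<.22)
    blue=reg&(hsv[...,0]>95)&(hsv[...,0]<125)&(hsv[...,1]>140)&(P[...,2]>.05)
    b=P[blue]
    # ransac-ish plane
    m=np.ones(len(b),bool)
    for i in range(15):
        A=np.c_[b[m][:,:2],np.ones(m.sum())];k=np.linalg.lstsq(A,b[m][:,2],rcond=None)[0]
        r=b[:,2]-np.c_[b[:,:2],np.ones(len(b))]@k;m=abs(r)<max(.004,.02-.002*i)
    g=k[:2];sl=np.hypot(*g)
    print('lid plane slope deg',np.degrees(np.arctan(sl)),'x axis dir',-g/sl,'n',m.sum(),len(b))
    return k,b[m]
E
python3 - <<'E'
from fit import *
a=np.load('top0.npz');P,f=a['P'],a['f']
k,b=fit(P,f)
r=cv2.minAreaRect((b[:,:2]*1000).astype(np.float32));print('lid rect',r,cv2.boxPoints(r))
kp=(abs(P[...,2]-.086)<.008)&(P[...,0]>.48)&(P[...,0]<.56)&(P[...,1]>.155)&(P[...,1]<.21)
K=P[kp];print('keeper top',kp.sum(),K.mean(0)*1000,cv2.minAreaRect((K[:,:2]*1000).astype(np.float32)))
rm=(abs(P[...,2]-.047)<.006)&(P[...,0]>.46)&(P[...,0]<.52)&(P[...,1]>0)&(P[...,1]<.16)&(f.min(-1)>90)
R=P[rm];print('rim',rm.sum(),R.mean(0)*1000,cv2.minAreaRect((R[:,:2]*1000).astype(np.float32)))
hsv=cv2.cvtColor(f,cv2.COLOR_RGB2HSV)
red=((hsv[...,0]<8)|(hsv[...,0]>172))&(hsv[...,1]>150)&(P[...,0]>.5)&(P[...,0]<.55)&(P[...,1]>.04)&(P[...,1]<.1)
N=P[red];print('knob',red.sum(),N.mean(0)*1000,N.min(0)*1000,N.max(0)*1000); t=N[N[:,2]>np.nanmax(N[:,2])-.006];print(t.mean(0)*1000)
a=np.load('scene0.npz');P2,f2=a['P'],a['f']
q=(P2[...,0]>.44)&(P2[...,0]<.68)&(P2[...,1]>-.03)&(P2[...,1]<.22)&(P2[...,2]>.02)&(P2[...,2]<.2);print('scene sees',q.sum())
for n,(x0,x1,y0,y1,z0) in dict(bottle=(.58,.66,.2,.28,.02),loupe=(.48,.54,-.12,-.05,.015),cup=(.54,.61,-.15,-.08,.015)).items():
    s=(P[...,0]>x0)&(P[...,0]<x1)&(P[...,1]>y0)&(P[...,1]<y1)&(P[...,2]>z0);Q=P[s];print(n,s.sum(),Q.mean(0)*1000,Q[:,2].max()*1000)
E
```

```text
lid plane slope deg 21.137317702726843 x axis dir [ 0.96121106 -0.27581388] n 2594 2737
lid rect ((567.6464233398438, 62.06744384765625), (144.0066375732422, 142.37416076660156), 74.12614440917969) [[479.4796    12.280998]
 [616.4245   -26.661232]
 [655.81323  111.85389 ]
 [518.86835  150.79611 ]]
keeper top 143 [534.35811052 174.1463913   85.61215816] ((534.5421142578125, 174.26519775390625), (26.547664642333984, 27.483856201171875), 73.1272964477539)
rim 140 [492.50714938  80.33158614  46.09394561] ((492.906005859375, 82.5675277709961), (149.3704833984375, 10.093807220458984), 76.49092102050781)
knob 52 [530.05730099  68.13601712 147.7751565 ] [521.44519933  62.06971679 130.55677852] [539.83322174  74.59629737 155.09050116]
[532.33311453  66.70858983 152.38669058]
scene sees 233
bottle 165 [619.18570927 246.3867866   46.06161023] 81.23941456298111
loupe 70 [508.85064088 -81.03890542  26.74692632] 33.32344372089846
cup 128 [ 579.10755773 -115.2345248    19.5274788 ] 28.420620195890535
```

```bash
cat >> h.py <<'E'
O=np.array([.563,.0635,0]);EX=np.array([.961,-.277,0]);EY=np.array([.277,.961,0]);EZ=np.array([0,0,1.])
def W(x,y,z):return O+(x*EX+y*EY+z*EZ)/1000
def case(p):
    d=(np.asarray(p)-O)*1000;return np.array([d@EX,d@EY,d@EZ])
def lidpt(dist,h,y,a):
    c,s=np.cos(a),np.sin(a);return np.array([80-dist*c+h*s,y,47+dist*s+h*c])
def go(target_case):
    s=telemetry.observe();d=W(*target_case)-s['position']
    return np.round(np.array(s['tool_rot']).T@d*1000,1)
E
python3 - <<'E'
from h import *
a=np.load('top0.npz');P=a['P']
L=P[5:38:8,100:420:60];print(np.round(L,2).tolist())
print(W(*lidpt(100,6,-58,.369)),lidpt(100,6,-58,.369),lidpt(138,43,-5,.369),lidpt(138,43,-5,.08))
E
```

```text
[[[0.74, 0.3, 0.54], [0.74, 0.22, 0.54], [0.74, 0.14, 0.54], [0.74, 0.05, 0.54], [0.74, -0.03, 0.54], [0.74, -0.11, 0.55]], [[0.73, 0.3, 0.53], [0.73, 0.22, 0.53], [0.73, 0.14, 0.53], [0.73, 0.05, 0.54], [0.73, -0.03, 0.54], [0.74, -0.12, 0.54]], [[0.72, 0.3, 0.52], [0.72, 0.22, 0.52], [0.72, 0.14, 0.52], [0.72, 0.05, 0.53], [0.72, -0.03, 0.53], [0.73, -0.12, 0.53]], [[0.71, 0.31, 0.52], [0.71, 0.22, 0.52], [0.71, 0.14, 0.52], [0.71, 0.05, 0.51], [0.71, -0.03, 0.52], [0.72, -0.12, 0.52]], [[0.71, 0.31, 0.5], [0.71, 0.22, 0.5], [0.71, 0.14, 0.5], [0.71, 0.05, 0.5], [0.71, -0.03, 0.51], [0.71, -0.12, 0.51]]]
[0.53626233 0.01083802 0.08866442] [-11.10475194 -58.          88.66442337] [-33.20164655  -5.         136.87984878] [-54.12230363  -5.         100.89070114]
```

apply_moves(
  series=[
    [0,0,0,0,0,-10.5,0],
    [0,0,0,0,0,0,0],
  ],
  grip_force=40,
)

```text
time_s: 0.35
position: [0.246, 0.4918, 0.231]
tool_rot: [[-0.96, 0.278, -0.0], [0.278, 0.96, -0.001], [0.0, -0.001, -1.0]]
ft_force: [0.9, -0.2, -0.4]
grip_width: 0.0516
gripper_force: 0.0
```

apply_moves(
  series=[
    [-20,-18,0,0,0,0,0],
    [-40,-37,0,0,0,0,0],
    [-40,-37,0,0,0,0,0],
    [-40,-37,0,0,0,0,0],
    [-40,-37,0,0,0,0,0],
    [-40,-37,0,0,0,0,0],
    [-40,-37,0,0,0,0,0],
    [-40,-37,0,0,0,0,0],
    [-40,-37,0,0,0,0,0],
    [-40,-37,0,0,0,0,0],
    [-32,-31,0,0,0,0,0],
    [0,0,0,0,0,0,0],
  ],
)

```text
time_s: 1.85
position: [0.5371, 0.0084, 0.2306]
tool_rot: [[-0.959, 0.284, -0.001], [0.284, 0.959, -0.0], [0.001, -0.0, -1.0]]
ft_force: [-0.1, -0.1, -0.2]
grip_width: -0.0004
gripper_force: 0.0
```

```bash
python3 - <<'E'
from h import *
s=telemetry.observe();print(case(s['position']),s['ft_force'],s['grip_width'],s['q'])
print(go((-11,-58,100)))
d,P=grab('scene');save(d['frame'],'pics/scene1.png');np.savez('scene1.npz',P=P,f=d['frame'])
f=d['frame'];hsv=cv2.cvtColor(f,cv2.COLOR_RGB2HSV)
kp=(abs(P[...,2]-.086)<.006)&(P[...,0]>.49)&(P[...,0]<.57)&(P[...,1]>.145)&(P[...,1]<.21);K=P[kp];print('keeper',kp.sum(),K.mean(0) if kp.any() else 0)
red=((hsv[...,0]<8)|(hsv[...,0]>172))&(hsv[...,1]>150)&(P[...,0]>.5)&(P[...,0]<.56)&(P[...,1]>.04)&(P[...,1]<.1)
N=P[red];print('knob',red.sum(),N.mean(0) if red.any() else 0,N.max(0) if red.any() else 0)
E
```

```text
[ -9.6614212  -60.13610661 230.57952466] [-0.08487633 -0.09500517 -0.2123882 ] -0.0004128223380614472 [-1.17333308e+01  2.05637913e+01  7.64214321e+01 -1.35854052e-02
  8.30575922e+01 -8.52360017e+01]
[  1.3   2.2 130.6]
keeper 75 [0.53086075 0.17309321 0.08548389]
knob 47 [0.52520947 0.06882934 0.14086403] [0.5341247  0.07447635 0.15491671]
```

View pics/scene1.png

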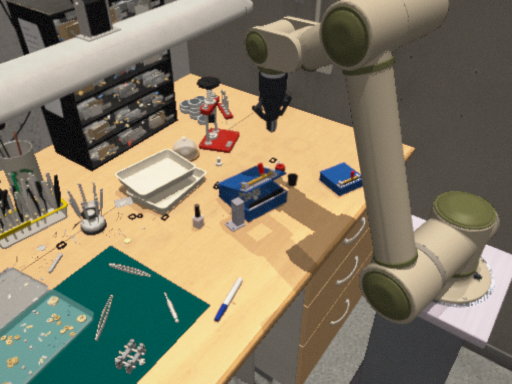

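The scene view has the tool clear of everything, the knob at (262,168) and the keeper at (237,212). Its positions agree with the top view to about 3 mm.

apply_moves(
  series=[
    [1,2,40,0,0,0,0],
    [0,0,50,0,0,0,0],
    [0,0,30,0,0,0,0],
    [0,0,10,0,0,0,0],
    [0,0,4,0,0,0,0],
    [1,0,4,0,0,0,0],
    [1,0,4,0,0,0,0],
    [1,0,4,0,0,0,0],
    [0,0,0,0,0,0,0],
  ],
)

```text
time_s: 3.02
position: [0.5328, 0.0138, 0.0852]
tool_rot: [[-0.961, 0.277, -0.0], [0.277, 0.961, 0.0], [0.0, -0.0, -1.0]]
ft_force: [1.2, -1.1, 0.3]
grip_width: 0.0001
gripper_force: 0.0
```

apply_moves(
  series=[
    [1,0,4,0,0,0,0],
    [1,0,4,0,0,0,0],
    [1,0,4,0,0,0,0],
    [1,0,3,0,0,0,0],
    [0,0,0,0,0,0,0],
  ],
)

```text
time_s: 3.65
position: [0.5289, 0.0149, 0.0701]
tool_rot: [[-0.961, 0.277, -0.0], [0.277, 0.961, 0.0], [0.0, -0.0, -1.0]]
ft_force: [-0.8, 0.4, -1.6]
grip_width: 0.0005
gripper_force: 0.0
```

```bash
python3 - <<'E'
from fit import *
s=telemetry.observe();print(case(s['position']),s['ft_force'])
d,P=grab('top');fit(P,d['frame'])
E
```

```text
[-19.3130354  -56.14443447  70.0751239 ] [-0.7564071   0.39440728 -1.55740836]
lid plane slope deg 8.83210416488661 x axis dir [ 0.96630882 -0.25738546] n 1064 1099
```

apply_moves(
  series=[
    [0,0,3,0,0,0,0],
    [0,0,3,0,0,0,0],
    [0,0,2,0,0,0,0],
    [0,0,1,0,0,0,0],
    [0,0,0,0,0,0,0],
  ],
)

```text
time_s: 4.32
position: [0.529, 0.0149, 0.0613]
tool_rot: [[-0.961, 0.277, 0.0], [0.277, 0.961, -0.0], [-0.0, -0.0, -1.0]]
ft_force: [-0.1, 0.1, 0.5]
grip_width: 0.0002
gripper_force: 0.0
```

apply_moves(
  series=[
    [0,0,1,0,0,0,0],
    [0,0,1,0,0,0,0],
    [0,0,0,0,0,0,0],
  ],
)

```text
time_s: 4.7
position: [0.529, 0.0149, 0.0594]
tool_rot: [[-0.961, 0.277, -0.0], [0.277, 0.961, 0.0], [0.0, 0.0, -1.0]]
ft_force: [-2.4, 0.2, 4.8]
grip_width: -0.0002
gripper_force: 2.1
```

```bash
python3 - <<'E'
from fit import *
s=telemetry.observe();print(case(s['position']),s['ft_force'])
d,P=grab('top');fit(P,d['frame']);np.savez('top1.npz',P=P,f=d['frame']);save(d['frame'][125:230,180:350],'/tmp/x.png')
save(cv2.resize(d['frame'][125:230,180:350],(640,395)),'pics/c2.png')
E
```

```text
[-19.22489509 -56.10800942  59.42379   ] [-2.3571673   0.18987512  4.79805164]
lid plane slope deg 3.5598600330521992 x axis dir [ 0.91422771 -0.4052008 ] n 1073 1115
```

View pics/c2.png

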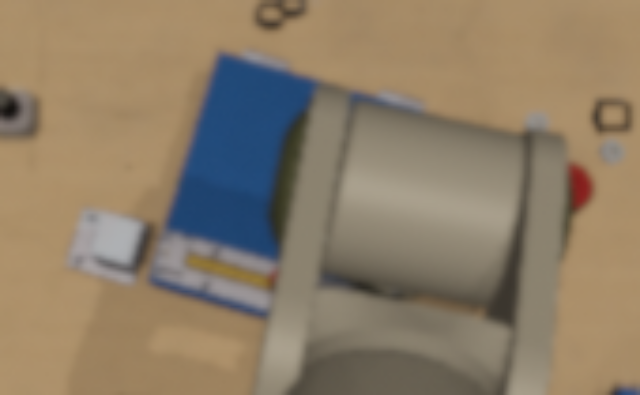

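The arm hides much of the top view, but the lid now lies nearly flat, with the bolt rod visible from (190,262). The lid is on the seal. I'll rise and go above the knob with the fingers part open.

apply_moves(
  series=[
    [0,0,-20,0,0,0,0],
    [0,0,-40,0,0,0,0],
    [0,0,-25,0,0,0,0.3],
    [12,17,0,0,0,0,0.36],
    [23,34,0,0,0,0,0.36],
    [0,0,0,0,0,0,0.36],
    [0,0,0,0,0,0,0.36],
  ],
)

```text
time_s: 5.62
position: [0.5092, 0.0739, 0.1435]
tool_rot: [[-0.961, 0.276, -0.001], [0.276, 0.961, -0.0], [0.001, -0.0, -1.0]]
ft_force: [0.0, -0.1, 0.3]
grip_width: 0.031
gripper_force: 0.0
```

```bash
python3 - <<'E'
from h import *
s=telemetry.observe();print(case(s['position']),s['ft_force'],s['grip_width'])
d,P=grab('scene');f=d['frame'];hsv=cv2.cvtColor(f,cv2.COLOR_RGB2HSV)
red=((hsv[...,0]<8)|(hsv[...,0]>172))&(hsv[...,1]>150)&(P[...,0]>.48)&(P[...,0]<.56)&(P[...,1]>.04)&(P[...,1]<.12)
N=P[red];print('knob',red.sum(),case(N.mean(0)),case(N.min(0)),case(N.max(0)));C=np.array([case(p) for p in N]);print(C.min(0),C.max(0))
lid=[case(p) for p in P[(P[...,2]>.05)&(P[...,2]<.075)&(hsv[...,0]>95)&(hsv[...,0]<125)&(hsv[...,1]>140)]];lid=np.array([l for l in lid if abs(l[0])<90 and abs(l[1])<80]);print('lid',len(lid),lid.min(0),lid.max(0))
save(cv2.resize(f[110:260,180:330],(600,600),interpolation=cv2.INTER_CUBIC),'pics/c3.png')
E
```

```text
[-54.62029675  -4.87686138 143.47631409] [ 0.00396671 -0.05939015  0.30115617] 0.03095902372468376
knob 45 [-59.77218867  -4.76560915 102.37335347] [-64.01110117 -14.19810031  83.68172201] [-53.30429481   3.15083763 118.36864115]
[-66.03714403 -12.69226399  83.68172201] [-51.19272749   0.81631914 118.36864115]
lid 923 [-81.00729385 -74.3681244   50.33222558] [72.52426302 72.80799057 66.01692964]
```

View pics/c3.png

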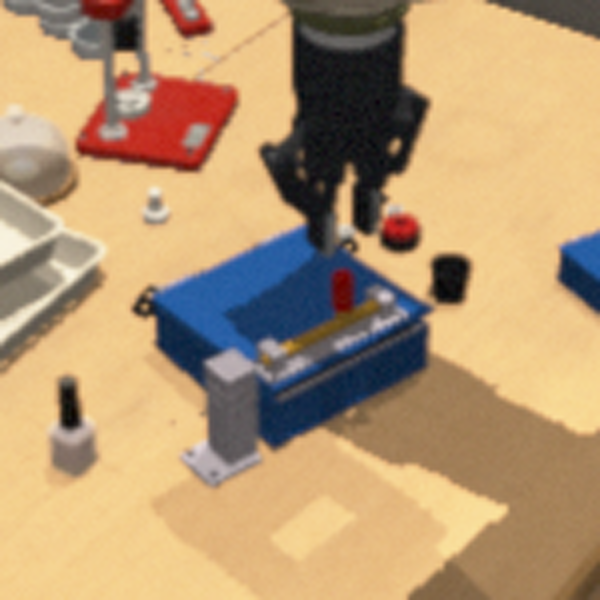

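The crop shows the open fingers above the red knob at (343,290), aligned along the rod. The keeper stands at (232,400), and the lid is ajar. I'll descend and close on the knob.

apply_moves(
  series=[
    [2,0,25,0,0,0,0.36],
    [0,0,20,0,0,0,0.36],
    [0,0,10,0,0,0,0.36],
    [0,0,4,0,0,0,0.36],
    [0,0,0,0,0,0,0.25],
    [0,0,0,0,0,0,0.15],
    [0,0,0,0,0,0,0.05],
    [0,0,0,0,0,0,0.05],
  ],
  grip_force=40,
)

```text
time_s: 6.68
position: [0.5079, 0.074, 0.0858]
tool_rot: [[-0.961, 0.277, 0.001], [0.277, 0.961, -0.0], [-0.001, -0.0, -1.0]]
ft_force: [-0.2, -1.7, 3.9]
grip_width: 0.0146
gripper_force: 39.3
```

apply_moves(
  series=[
    [0.5,0,2,0,0,0,0.05],
    [0.5,0,2,0,0,0,0.05],
    [0.5,0,1,0,0,0,0.05],
    [0,0,0,0,0,0,0.05],
  ],
)

```text
time_s: 7.18
position: [0.5066, 0.0745, 0.0812]
tool_rot: [[-0.961, 0.277, 0.002], [0.277, 0.961, -0.0], [-0.002, 0.0, -1.0]]
ft_force: [-2.6, -0.8, 9.4]
grip_width: 0.0147
gripper_force: 39.9
```

apply_moves(
  series=[
    [0.5,0,1,0,0,0,0.05],
    [0.5,0,1,0,0,0,0.05],
    [0,0,0,0,0,0,0.05],
  ],
)

```text
time_s: 7.55
position: [0.506, 0.0747, 0.0794]
tool_rot: [[-0.961, 0.277, 0.003], [0.277, 0.961, -0.0], [-0.003, 0.0, -1.0]]
ft_force: [-1.9, -2.3, 8.9]
grip_width: 0.0146
gripper_force: 40.2
```

```bash
cat > lidz.py <<'E'
from h import *
s=telemetry.observe();print(case(s['position']),s['ft_force'])
d,P=grab('scene');f=d['frame'];hsv=cv2.cvtColor(f,cv2.COLOR_RGB2HSV)
C=((P-O)*1000)@np.array([EX,EY,EZ]).T
m=(hsv[...,0]>95)&(hsv[...,0]<125)&(hsv[...,1]>140)&(C[...,2]>50)&(C[...,2]<80)&(C[...,1]>0)&(C[...,1]<72)&(C[...,0]>-35)&(C[...,0]<68)
q=C[m];k=np.polyfit(q[:,0],q[:,2],1);print('lid from scene: angle',-k[0],'z at hinge',k[0]*80+k[1],len(q))
t=(abs(C[...,2]-86)<6)&(abs(C[...,1]-98)<25)&(abs(C[...,0]+58)<25);print('keeper top',C[t].mean(0))
b=(hsv[...,0]>15)&(hsv[...,0]<30)&(hsv[...,1]>140)&(C[...,2]>60)&(C[...,2]<90)&(abs(C[...,1])<80)&(abs(C[...,0]+58)<15)
if b.any(): print('rod',b.sum(),C[b].mean(0),C[b].min(0),C[b].max(0))
E
python3 lidz.py
```

```text
[-57.86083542  -5.03348716  79.36934988] [-1.94150607 -2.34054604  8.93270116]
lid from scene: angle 0.02083016106106898 z at hinge 53.50132813407831 473
keeper top [-61.29680136  96.79371125  85.18576131]
rod 56 [-61.91828112   8.44612695  68.65129892] [-67.2124062  -36.68479331  64.82292762] [-57.0303321   64.88002418  77.40712568]
```

apply_moves(
  series=[
    [0.3,0,1,0,0,0,0.05],
    [0,0,1,0,0,0,0.05],
    [0,0,0,0,0,0,0.05],
  ],
)

```text
time_s: 7.98
position: [0.5056, 0.0748, 0.0776]
tool_rot: [[-0.961, 0.277, 0.003], [0.277, 0.961, -0.0], [-0.003, 0.0, -1.0]]
ft_force: [-3.4, -1.2, 11.9]
grip_width: 0.0146
gripper_force: 40.5
```

```bash
python3 lidz.py
```

```text
[-58.2713037   -5.01147965  77.57150465] [-3.35490962 -1.15035677 11.85370923]
lid from scene: angle 0.006671302830970713 z at hinge 53.55594733524579 468
keeper top [-61.1594272   96.36547436  85.08987173]
rod 54 [-62.62464826   8.97785519  67.59730183] [-66.32031434 -36.41177155  61.97568626] [-58.83380116  65.04975329  71.319421  ]
```

apply_moves(
  series=[
    [0,0,0.7,0,0,0,0.05],
    [0,0,0,0,0,0,0.05],
  ],
)

```text
time_s: 8.28
position: [0.5056, 0.0748, 0.0769]
tool_rot: [[-0.961, 0.277, 0.003], [0.277, 0.961, -0.0], [-0.003, 0.0, -1.0]]
ft_force: [-2.6, -1.8, 13.8]
grip_width: 0.0147
gripper_force: 40.7
```

apply_moves(
  series=[
    [0,0,0.5,0,0,0,0.05],
    [0,0,0,0,0,0,0.05],
  ],
)

```text
time_s: 8.52
position: [0.5055, 0.0749, 0.0765]
tool_rot: [[-0.961, 0.277, 0.003], [0.277, 0.961, -0.0], [-0.003, 0.0, -1.0]]
ft_force: [-3.7, -1.3, 14.3]
grip_width: 0.0149
gripper_force: 40.9
```

```bash
python3 lidz.py
```

```text
[-58.39704007  -4.99898184  76.52061946] [-3.73001669 -1.25952791 14.34149932]
lid from scene: angle 0.0004686436951879977 z at hinge 53.755830142876675 468
keeper top [-61.32643566  96.17960048  85.18271928]
rod 48 [-62.60524715   9.24154514  66.92151397] [-68.81250491 -36.28066743  61.700828  ] [-57.24688999  66.9578059   78.03887505]
```

The lid is on the rim (angle about 0, 14 N). Now I'll slide the bolt.

apply_moves(
  series=[
    [0,1,0,0,0,0,0.05],
    [0,2,0,0,0,0,0.05],
    [0,3,0,0,0,0,0.05],
    [0,3,0,0,0,0,0.05],
    [0,2,0,0,0,0,0.05],
    [0,0,0,0,0,0,0.05],
  ],
)

```text
time_s: 9.32
position: [0.5086, 0.0857, 0.0765]
tool_rot: [[-0.961, 0.277, 0.003], [0.277, 0.961, -0.0], [-0.003, 0.001, -1.0]]
ft_force: [-3.4, -0.0, 14.3]
grip_width: 0.0142
gripper_force: 40.7
```

```bash
python3 lidz.py
```

```text
[-58.43532991   6.26005474  76.49791146] [-3.42385641e+00 -3.41816795e-04  1.42530886e+01]
lid from scene: angle 0.0028783013164878583 z at hinge 53.60688202806889 470
keeper top [-61.53767689  96.849754    84.95986411]
rod 53 [-63.06480152  13.10109833  67.21830357] [-67.05490132 -35.00235343  61.04358983] [-58.89316102  72.25437879  72.97041821]
```

apply_moves(
  series=[
    [0,2,0,0,0,0,0.05],
    [0,2,0,0,0,0,0.05],
    [0,2,0,0,0,0,0.05],
    [0,1,0,0,0,0,0.05],
    [0,0,0,0,0,0,0.05],
  ],
)

```text
time_s: 10.0
position: [0.5105, 0.0923, 0.0765]
tool_rot: [[-0.961, 0.277, 0.003], [0.277, 0.961, -0.0], [-0.003, 0.001, -1.0]]
ft_force: [-3.6, -1.0, 13.9]
grip_width: 0.0147
gripper_force: 40.7
```

apply_moves(
  series=[
    [0,2,0,0,0,0,0.05],
    [0,2,0,0,0,0,0.05],
    [0,1,0,0,0,0,0.05],
    [0,0,0,0,0,0,0.05],
  ],
)

```text
time_s: 10.5
position: [0.5119, 0.0971, 0.0765]
tool_rot: [[-0.961, 0.277, 0.003], [0.277, 0.961, -0.0], [-0.003, 0.001, -1.0]]
ft_force: [-3.7, -0.4, 14.6]
grip_width: 0.0149
gripper_force: 40.7
```

```bash
python3 lidz.py
```

```text
[-58.4531075   18.15107095  76.53130786] [-3.68999168 -0.41526912 14.63474107]
lid from scene: angle -0.0033467198461913632 z at hinge 53.99506074679508 447
keeper top [-62.07263765  96.65068166  85.22139493]
rod 40 [-62.98540608  17.38187874  67.0324631 ] [-67.37276416 -23.31491889  61.12899941] [-58.27710125  71.9181634   74.69970399]
```

apply_moves(
  series=[
    [0,1,0,0,0,0,0.05],
    [0,1,0,0,0,0,0.05],
    [0,1,0,0,0,0,0.05],
    [0,0,0,0,0,0,0.05],
  ],
)

```text
time_s: 11.05
position: [0.5127, 0.1, 0.0765]
tool_rot: [[-0.961, 0.277, 0.003], [0.277, 0.961, -0.0], [-0.003, 0.001, -1.0]]
ft_force: [-3.8, -0.7, 14.2]
grip_width: 0.0148
gripper_force: 40.7
```

apply_moves(
  series=[
    [0,1,0,0,0,0,0.05],
    [0,1,0,0,0,0,0.05],
    [0,0,0,0,0,0,0.05],
  ],
)

```text
time_s: 11.42
position: [0.5132, 0.1019, 0.0765]
tool_rot: [[-0.961, 0.277, 0.003], [0.277, 0.961, -0.0], [-0.003, 0.001, -1.0]]
ft_force: [-3.8, -1.2, 14.6]
grip_width: 0.0145
gripper_force: 40.7
```

apply_moves(
  series=[
    [0,1,0,0,0,0,0.05],
    [0,0,0,0,0,0,0.05],
  ],
)

```text
time_s: 11.68
position: [0.5135, 0.1028, 0.0765]
tool_rot: [[-0.961, 0.277, 0.003], [0.277, 0.961, -0.0], [-0.003, 0.001, -1.0]]
ft_force: [-3.3, -0.9, 13.7]
grip_width: 0.0148
gripper_force: 40.7
```

apply_moves(
  series=[
    [0,1,0,0,0,0,0.05],
    [0,0,0,0,0,0,0.05],
  ],
)

```text
time_s: 11.92
position: [0.5137, 0.1036, 0.0765]
tool_rot: [[-0.961, 0.277, 0.002], [0.277, 0.961, -0.0], [-0.002, 0.0, -1.0]]
ft_force: [-4.3, -1.4, 15.1]
grip_width: 0.0146
gripper_force: 40.8
```

apply_moves(
  series=[
    [0,0.7,0,0,0,0,0.05],
    [0,0,0,0,0,0,0.05],
  ],
)

```text
time_s: 12.18
position: [0.5138, 0.1038, 0.0766]
tool_rot: [[-0.961, 0.277, 0.002], [0.277, 0.961, -0.001], [-0.002, -0.001, -1.0]]
ft_force: [-4.7, -5.0, 15.2]
grip_width: 0.0146
gripper_force: 41.0
```

The stop is felt at about 30 mm of travel, as predicted. I'll push to a firm but measured load.

apply_moves(
  series=[
    [0,0.6,0,0,0,0,0.05],
    [0,0,0,0,0,0,0.05],
  ],
)

```text
time_s: 12.42
position: [0.5138, 0.104, 0.0766]
tool_rot: [[-0.961, 0.277, 0.002], [0.277, 0.961, -0.002], [-0.002, -0.002, -1.0]]
ft_force: [-5.6, -8.5, 16.8]
grip_width: 0.0143
gripper_force: 41.1
```

apply_moves(
  series=[
    [0,0.6,0,0,0,0,0.05],
    [0,0,0,0,0,0,0.05],
  ],
)

```text
time_s: 12.68
position: [0.5139, 0.1041, 0.0766]
tool_rot: [[-0.961, 0.277, 0.001], [0.277, 0.961, -0.003], [-0.002, -0.003, -1.0]]
ft_force: [-6.7, -11.8, 16.0]
grip_width: 0.0149
gripper_force: 41.2
```

apply_moves(
  series=[
    [0,0.7,0,0,0,0,0.05],
    [0,0,0,0,0,0,0.05],
    [0,0,0,0,0,0,0.05],
  ],
)

```text
time_s: 13.05
position: [0.5139, 0.1042, 0.0766]
tool_rot: [[-0.961, 0.277, 0.001], [0.277, 0.961, -0.004], [-0.002, -0.004, -1.0]]
ft_force: [-8.2, -14.3, 17.9]
grip_width: 0.0147
gripper_force: 41.4
```

```bash
python3 lidz.py
```

```text
[-58.46063301  25.51066685  76.5932612 ] [ -8.21150269 -14.2637718   17.8761976 ]
lid from scene: angle 0.00879768981544281 z at hinge 53.20443431867795 416
keeper top [-61.61096231  96.84872719  85.50553928]
rod 35 [-62.79556455  20.25952117  67.10329759] [-67.56305539 -16.3039551   62.79554699] [-60.24855033  71.63298169  73.0944818 ]
```

apply_moves(
  series=[
    [0,0,0,0,0,0,0.2],
    [0,0,0,0,0,0,0.25],
    [0,0,0,0,0,0,0.27],
    [0,0,0,0,0,0,0.27],
  ],
)

```text
time_s: 13.6
position: [0.5138, 0.1065, 0.0749]
tool_rot: [[-0.961, 0.277, -0.0], [0.277, 0.961, 0.0], [0.0, 0.0, -1.0]]
ft_force: [-0.3, 0.3, 0.1]
grip_width: 0.0227
gripper_force: 0.0
```

```bash
python3 lidz.py
```

```text
[-59.17561514  27.659158    74.90604324] [-0.27529395  0.28559163  0.05251362]
lid from scene: angle 0.017492629523796675 z at hinge 53.31963952672641 387
keeper top [-62.1890034   97.02928327  85.39126096]
rod 35 [-62.62859032  23.40264365  68.71060623] [-66.90884044 -15.61935477  64.01726146] [-56.01115927  71.12821724  76.09931307]
```

apply_moves(
  series=[
    [0,-2,0,0,0,0,0.27],
    [0,0,-10,0,0,0,0.27],
    [0,0,-30,0,0,0,0.27],
    [0,0,-50,0,0,0,0.27],
    [0,0,-50,0,0,0,0.27],
    [40,0,-10,0,0,0,0.27],
    [50,0,0,0,0,0,0.27],
    [50,0,0,0,0,0,0.27],
    [0,0,0,0,0,0,0.27],
  ],
)

```text
time_s: 14.78
position: [0.3762, 0.1438, 0.2261]
tool_rot: [[-0.961, 0.275, 0.001], [0.275, 0.961, 0.0], [-0.001, 0.0, -1.0]]
ft_force: [-0.2, -0.8, 1.1]
grip_width: 0.0229
gripper_force: 0.0
```

```bash
python3 lidz.py; python3 - <<'E'
from h import *
d,P=grab('scene');f=d['frame']
save(cv2.resize(f[130:260,170:340],(785,600),interpolation=cv2.INTER_CUBIC),'pics/c4.png')
hsv=cv2.cvtColor(f,cv2.COLOR_RGB2HSV);C=((P-O)*1000)@np.array([EX,EY,EZ]).T
red=((hsv[...,0]<8)|(hsv[...,0]>172))&(hsv[...,1]>150)&(abs(C[...,0]+58)<20)&(abs(C[...,1])<60)&(C[...,2]>60)
print('knob',C[red].mean(0),C[red].min(0),C[red].max(0))
E
```

```text
[-201.71472909   25.42515818  226.09518489] [-0.19074489 -0.80387443  1.12633998]
lid from scene: angle 0.01880869829321757 z at hinge 53.222335638446864 470
keeper top [-61.34798685  96.69746548  85.30246997]
rod 58 [-61.92626653  21.03901415  68.33733197] [-66.16431158 -16.07267313  60.74289822] [-57.78203019  69.53022865  77.55077125]
knob [-62.945669    25.92879284  97.02671333] [-69.12551914  20.14915949  78.83835934] [-52.29600625  31.21058365 110.57104472]
```

View pics/c4.png

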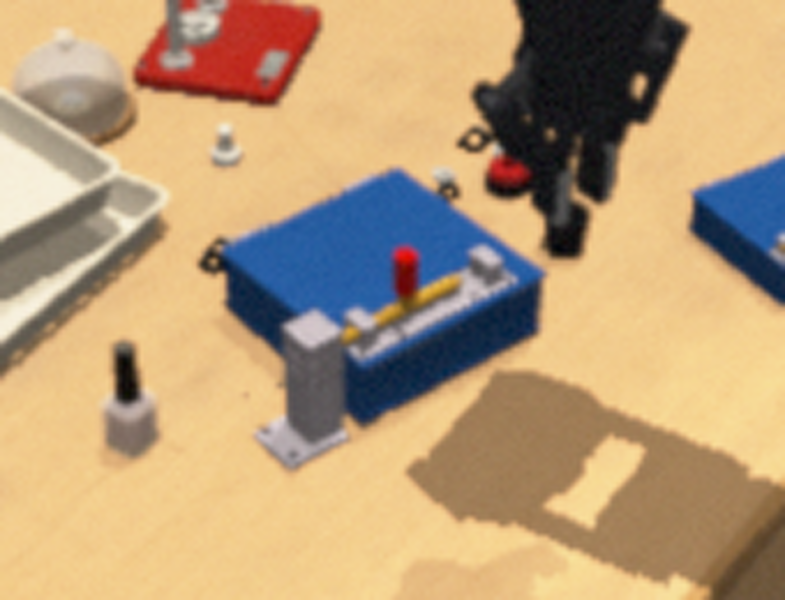

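The picture shows the lid held down by the bolt, with the rod entering the keeper at (340,335). The knob is at (405,270), at case y of about 26 mm. The bystanders stand where they were and the tool is clear.

```bash
python3 -c "
from rig import env;print(env.close_job())"
```

```text
the job is handed in; nothing more can be done
None
```

The case is shut: the bolt is home against its buffer (about 30.5 mm of travel, pushed to about 16 N) and it alone holds the lid, which rose about 0.02 rad off the rim once released. The tool is clear, the bystanders were not touched, and the job was handed in at about 15 s; no verdict came back.

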